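# Tighten the test chamber's gasketed cover evenly

## Task

Close up the chamber: tighten the four wing screws of its gasketed cover evenly and crosswise, always doing a screw and its diagonal opposite before the other two. In a first round nip each one up, turning it clockwise until it bites and then about 20 degrees more; only when all four are nipped go round crosswise again and turn each one fully tight to its stop. Leave the beaker, bottle and screwdriver where they are.

Things in the scene. Friction and masses are not known exactly. Their poses are not given: they have to be found in the camera images.
- chamber: Yellow test chamber fixed to the bench, 262 mm wide, 235 mm deep. Origin: centre of its footprint on the bench; x points from its low front (robot side) to its high back, y to its left, z up. Its face slopes up along x at 30 degrees, looking towards the robot and up, and carries the cover.
- cover (a point): Middle of the outer face of the aluminium cover, 204 x 204 mm, on a black gasket, with a round window (4 mm proud); the cover does not move. Axes as the chamber's, not tilted. Four black wing screws stand square out of it (30 degrees off vertical) on a 130 mm square: 1 far left, 2 far right, 3 near right, 4 near left; 1 and 3 are diagonal, so are 2 and 4.
- wing_1: Wing screw, far left: black blade 70 mm long, 12 mm thick, 14 to 51 mm above the cover, on a hub 26 mm across. Origin on its axis at the cover's face; z out of the cover, x along the blade (white mark at +x). Clockwise from outside tightens: loose (0.02 N m) for an unknown 0.4 to 0.9 rad, then it bites (1 N m: grip firmly) up to a stop 1.0 rad on. Stays as left; no rise or fall.
- wing_2: Wing screw, far right: black blade 70 mm long, 12 mm thick, 14 to 51 mm above the cover, on a hub 26 mm across. Origin on its axis at the cover's face; z out of the cover, x along the blade (white mark at +x). Clockwise from outside tightens: loose (0.02 N m) for an unknown 0.4 to 0.9 rad, then it bites (1 N m: grip firmly) up to a stop 1.0 rad on. Stays as left; no rise or fall.
- wing_3: Wing screw, near right: black blade 70 mm long, 12 mm thick, 14 to 51 mm above the cover, on a hub 26 mm across. Origin on its axis at the cover's face; z out of the cover, x along the blade (white mark at +x). Clockwise from outside tightens: loose (0.02 N m) for an unknown 0.4 to 0.9 rad, then it bites (1 N m: grip firmly) up to a stop 1.0 rad on. Stays as left; no rise or fall.
- wing_4: Wing screw, near left: black blade 70 mm long, 12 mm thick, 14 to 51 mm above the cover, on a hub 26 mm across. Origin on its axis at the cover's face; z out of the cover, x along the blade (white mark at +x). Clockwise from outside tightens: loose (0.02 N m) for an unknown 0.4 to 0.9 rad, then it bites (1 N m: grip firmly) up to a stop 1.0 rad on. Stays as left; no rise or fall.
- clamp_1 (a joint): How far wing_1 has been turned past the point where it bites, rad: 0 while it is still loose, 0.35 when nipped by 20 degrees, 1.0 fully tight at its stop.
- clamp_2 (a joint): How far wing_2 has been turned past the point where it bites, rad: 0 while it is still loose, 0.35 when nipped by 20 degrees, 1.0 fully tight at its stop.
- clamp_3 (a joint): How far wing_3 has been turned past the point where it bites, rad: 0 while it is still loose, 0.35 when nipped by 20 degrees, 1.0 fully tight at its stop.
- clamp_4 (a joint): How far wing_4 has been turned past the point where it bites, rad: 0 while it is still loose, 0.35 when nipped by 20 degrees, 1.0 fully tight at its stop.
- beaker: Bystander: glass beaker, 70 mm across, 95 mm tall, standing on the bench beside the chamber. Origin: centre of its underside.
- bottle: Bystander: amber bottle, 64 mm across, 150 mm tall, standing on the bench beside the chamber. Origin: centre of its underside.
- screwdriver: Bystander: red-handled screwdriver lying on the bench behind the chamber. Origin: under its middle; it lies along its x.

How it is judged:
On the way, in this order (a step that is already met when the one before it is completed fails the run):
1. one diagonal pair is nipped (each 0.1 to 0.6 rad past its bite) while the other two are still loose (((value of joint clamp_1 between 0.1 and 0.6 rad and value of joint clamp_3 between 0.1 and 0.6 rad and value of joint each of clamp_2, clamp_4 below 0.03 rad) or (value of joint clamp_2 between 0.1 and 0.6 rad and value of joint clamp_4 between 0.1 and 0.6 rad and value of joint each of clamp_1, clamp_3 below 0.03 rad))), for 0.2 s.
2. all four are nipped (each 0.1 to 0.6 rad past its bite), none tightened further (value of joint clamp_1 between 0.1 and 0.6 rad and value of joint clamp_2 between 0.1 and 0.6 rad and value of joint clamp_3 between 0.1 and 0.6 rad and value of joint clamp_4 between 0.1 and 0.6 rad), for 0.2 s.
3. one diagonal pair is fully tight (past 0.88 rad) while the other two are still only nipped (((value of joint each of clamp_1, clamp_3 above 0.88 rad and value of joint each of clamp_2, clamp_4 below 0.65 rad) or (value of joint each of clamp_2, clamp_4 above 0.88 rad and value of joint each of clamp_1, clamp_3 below 0.65 rad))), for 0.2 s.
At the end, for the whole second after the job is handed in: all four wing screws are fully tight (each more than 0.88 rad past its bite, the stop being at 1.0) and still; the beaker, bottle and screwdriver are within 30 mm of where they were, beaker and bottle upright (value of joint each of clamp_1, clamp_2, clamp_3, clamp_4 above 0.88 rad and velocity of joint each of clamp_1, clamp_2, clamp_3, clamp_4 below 0.05 rad/s and distance of each of beaker, bottle, screwdriver from where it was at the start of the episode below 0.03 m and angle between each of beaker, bottle's own z axis and vertical below 0.2 rad); the robot touches nothing.
It fails at once if a screw is driven on (past 0.65 rad) before all four are nipped (0.1 rad) (value of joint any of clamp_1, clamp_2, clamp_3, clamp_4 above 0.65 rad and value of joint any of clamp_1, clamp_2, clamp_3, clamp_4 below 0.1 rad).
It fails at once if the glass beaker is moved by more than 30 mm (distance of beaker from where it was at the start of the episode above 0.03 m).
It fails at once if the amber bottle is moved by more than 30 mm (distance of bottle from where it was at the start of the episode above 0.03 m).
It fails at once if the screwdriver is moved by more than 30 mm (distance of screwdriver from where it was at the start of the episode above 0.03 m).
It also fails if it takes over 72 s, if anything falls off the work surface, if the arm or the gripper's body presses on something with over 40 N, if the wrist force passes 120 N, or if a joint passes its speed limit or range.

## Robot

A 7-joint arm with a two-finger parallel gripper is mounted at the origin on the work surface. World frame = base frame: x ahead of the robot, y to its left, z up, the work surface at z = 0. Lengths are in m, angles in rad, forces in N, time in s.
With the tool pointing down it reaches from about 0.4 to 0.85 m from the base axis. Payload 4.5 kg.
Tool frame: the origin (TCP) lies on the centre line of the jaws, within the pads' length; the fingertips stand 17 mm ahead of it and the grasp point (between the pads) lies 2 mm behind it (r.tip_reach is the distance from the TCP to the fingertips, in m); z points along the fingers, y is the line along which they close (so a half turn about z gives the same grasp; the last joint's range is limited). The gripper opens to 88 mm and grips with 3 to 60 N. Pads are 18 mm wide; open, the fingers measure 123 mm over their backs; the gripper's body (75 mm by 187 mm) begins 45 mm behind the grasp point.
Start: joints at [1.174, 0.689, -0.195, 1.565, 0.157, 0.902, -0.215], TCP at [0.261, -0.568, 0.256] pointing down, gripper open.
Joint ranges: [-3.01, 3.01], [-0.46, 2.08], [-1.47, 1.51], [0.13, 2.56], [-1, 4.14], [0.04, 2.09], [-2.66, 2.66]. Speed limits (rad/s): [2.57, 2.57, 3.14, 3.14, 3.14, 3.14, 3.14].

## Interface

Orientations are given as a unit quaternion [x, y, z, w].
In Python, from plant import r gives the robot as it stands.
- The arm moves only by the tool step_arm, never from a script. Its argument "steps" is a list of rows, each a list of 7 numbers: the shift along the tool's x, y, z in cm, then the turn, a rotation vector about the tool's x, y, z in degrees, then the gripper's target within -1 to 1 (shut at 1, half-way at 0, fully open at -1). A call has 1 to 8 rows; each row shifts and turns the commanded pose from where the row before left it, along the tool's axes as they then stand; what a row does not reach is not made up. A row lasts 1/8 s, in which the tool goes at most 62.5 mm and 10.7 degrees, less where a joint would pass 70% of its speed; a pose out of reach is approached as far as the arm can. A call with a gripper value outside its range is refused whole. The fingers move at their own pace and stop on an object; "force" is the grip in N (left out, the last holds). Time passes only in rows, so rows that do not move let the fingers close. It gives the time, the measured TCP pose, the force, the opening and the grip force at its end, in the units of the state.
- r.get_state(): the state, without advancing time (a new reading comes with each control period).
- r.snapshot(name): name is "scene" or "top" or "wrist"; returns a dict with "pixels" (480x640x3 uint8, red, green, blue), "fx", "fy", "cx", "cy" (pixels), "cam_to_world" (4x4, takes a point from camera to world coordinates). Camera axes: x right, y down, z forward; pixel columns grow to the right and rows downward; lengths in m; the calibration is good to about 2 mm. A picture is of the moment at which its call begins. There is no depth.
- r.finish_job(): hands the job in; it is judged then, once.
The state is a dict: "clock": time; "q": joint angles; "qd": joint speeds; "joint_torque": joint torques, N m; "tool_pos": TCP position; "eef_rot": TCP orientation; "contact_force": force on the tool from outside, world axes, zero at the start; "moment": the same for the moment, N m; "opening": opening from 0.0 (shut) to 1.0 (fully open); "finger_force": force on a finger pad.
Only numpy, scipy, OpenCV 4.12 (cv2) and the standard library are available. Lean on these libraries where they do the work, as an engineer would, in place of code of your own. Each camera call takes 0.05 s, during which the arm holds its last target. There are 200 camera calls.

## Working session

There is one attempt and no reset: what is moved stays moved. The work goes in short steps, Python scripts to look and compute and a tool call to move; the robot and the scene stay as the last step left them, time stands still between calls to the robot, and variables do not carry over. Pictures are saved under pics/ and viewed, at most 10 in all, crops included, and the job is handed in when it is done.

Besides the shell and the picture viewer there is one more tool, called by a JSON object that holds its "op" and its "data". step_arm: Moves the arm, as the interface text tells. Its arguments: {"type":"object","properties":{"steps":{"type":"array","items":{"type":"array","items":{"type":"number"}}},"force":{"type":"number"}},"required":["steps"]}

```bash
mkdir -p pics; ls; python3 - <<'E'
from plant import r
import cv2,json,numpy as np
for n in ["scene","top"]:
    s=r.snapshot(n); cv2.imwrite(f"pics/{n}0.png",s["pixels"][:,:,::-1])
    d={k:np.array(v).tolist() for k,v in s.items() if k!="pixels"}; json.dump(d,open(f"{n}.json","w")); print(n,d)
print(r.get_state())
E
```

```text
pics
scene {'fx': 483.9778503691582, 'fy': 483.9778503691582, 'cx': 321.9514920991225, 'cy': 245.2710220896699, 'cam_to_world': [[0.8090734641965541, 0.44160351489391114, -0.3877969380569294, 1.0072043075975057], [0.5875251513111239, -0.5913123886796808, 0.552416378803861, -0.4833024562010569], [0.014639880799642164, -0.6747858879876437, -0.7378683346389784, 0.8297610793979158], [0.0, 0.0, 0.0, 1.0]]}
top {'fx': 578.8060012395728, 'fy': 578.8060012395728, 'cx': 318.00137041035896, 'cy': 237.9934517414148, 'cam_to_world': [[-0.005594664034655754, -0.9917326048104121, 0.12819961111600064, 0.491889930237222], [-0.999953571703025, 0.006554167140514501, 0.007063804318980153, 0.009773406631446048], [-0.007845646735736489, -0.12815413941441245, -0.9917232287176948, 1.2014332578251488], [0.0, 0.0, 0.0, 1.0]]}
{'clock': 0.1, 'q': array([ 1.17382212,  0.68987109, -0.19452974,  1.56619793,  0.15729017,
        0.90247747, -0.2151461 ]), 'qd': array([-0.00049536, -0.00300961, -0.00067636, -0.0031572 ,  0.00060447,
       -0.00103849,  0.00141988]), 'joint_torque': array([-2.97161081e-03, -5.28503108e+01, -1.27120178e+00, -1.53838366e+01,
       -5.25152602e-02,  2.02398580e-03,  5.51917014e-05]), 'tool_pos': array([ 0.26074181, -0.56745065,  0.25501977]), 'eef_rot': array([ 9.76890615e-01,  2.13738428e-01, -2.15082849e-04, -7.51989304e-04]), 'contact_force': array([-1.15556309, -0.26767924, -0.56186003]), 'moment': array([ 0.03556907,  0.00544747, -0.00128677]), 'finger_force': 0.0, 'opening': 1.00196321075599}
```

View pics/top0.png

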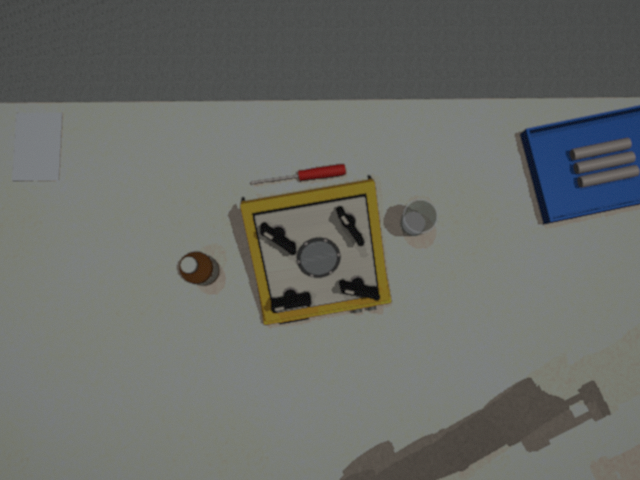

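View pics/scene0.png

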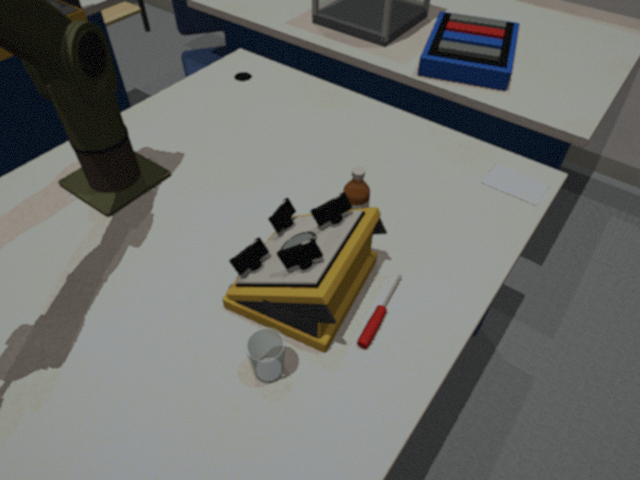

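```bash
python3 - <<'E'
import cv2
a=cv2.imread("pics/top0.png")[170:335,230:400]; cv2.imwrite("pics/topc.png",cv2.convertScaleAbs(cv2.resize(a,None,fx=3.6,fy=3.6,interpolation=cv2.INTER_CUBIC),alpha=1.8))
a=cv2.imread("pics/scene0.png")[180:350,215:395]; cv2.imwrite("pics/scenec.png",cv2.convertScaleAbs(cv2.resize(a,None,fx=3.5,fy=3.5,interpolation=cv2.INTER_CUBIC),alpha=1.8))
E
```

```text
(no output)
```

View pics/topc.png

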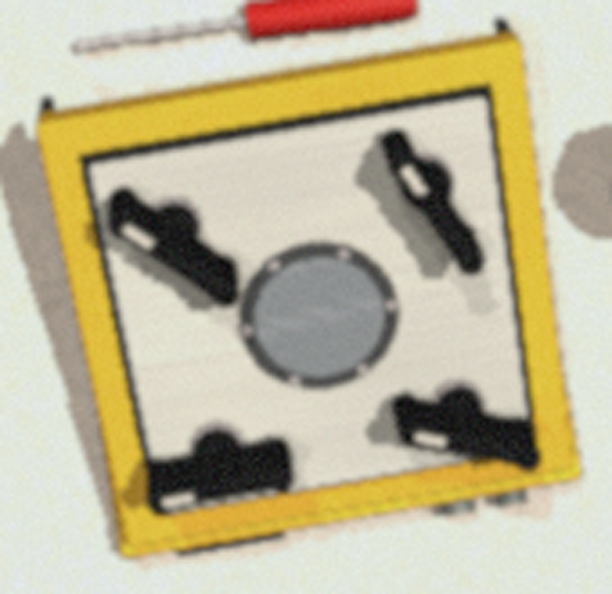

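View pics/scenec.png

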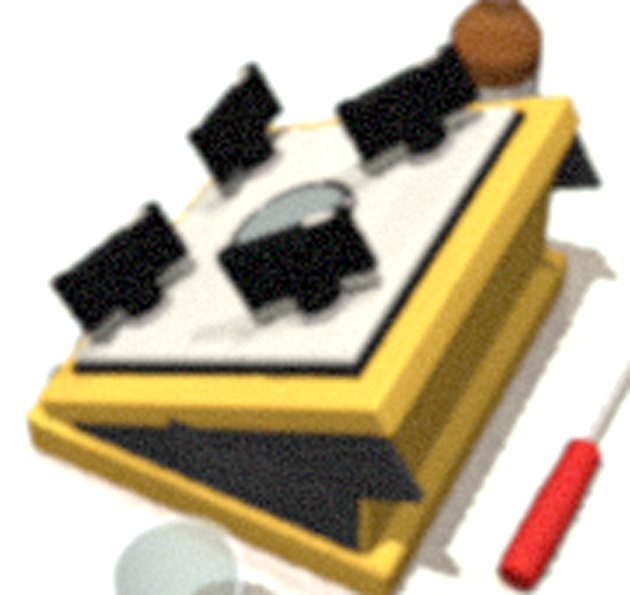

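```bash
cat > g.py <<'E'
import numpy as np, json, cv2
from scipy.optimize import least_squares
from scipy.spatial.transform import Rotation as R
C={n:json.load(open(n+".json")) for n in["scene","top"]}
def proj(n,P):
    c=C[n];T=np.linalg.inv(np.array(c["cam_to_world"]));p=np.atleast_2d(P)@T[:3,:3].T+T[:3,3]
    return np.c_[c["fx"]*p[:,0]/p[:,2]+c["cx"],c["fy"]*p[:,1]/p[:,2]+c["cy"]]
def frame(yaw): return R.from_euler('ZY',[yaw,-np.pi/6]).as_matrix()   # cover frame: x up slope, y left, z out
S=np.array([[1,1,0],[1,-1,0],[-1,-1,0],[-1,1,0]])  # 1..4
E
cat > fit.py <<'E'
from g import *
crop=lambda p,o,k:np.array(p,float)/k+o
tp=crop([(86,160),(488,92),(535,464),(153,512),(320,314)],(230,170),3.6)
sc=crop([(522,110),(360,370),(76,363)],(215,180),3.5)
def pts(v): return v[:3]+ (S*v[4])@frame(v[3]).T
def f(v):
    P=pts(v); w=v[:3]+frame(v[3])[:,2]*.004
    return np.r_[(proj("top",np.r_[P,[w]])-tp).ravel(),(proj("scene",P[:3])-sc).ravel()]
s=least_squares(f,[.5,0,.15,.1,.102],loss='soft_l1'); print(s.x,f(s.x).round(1))
v=s.x; F=frame(v[3]); np.save("cov.npy",v[:4])
sn=crop([(137,235),(415,180),(430,440),(178,500)],(230,170),3.6)
for i in range(4):
    c=v[:3]+F@(S[i]*.065)
    g=lambda a:proj("top",c+F@[a[1]*np.cos(a[0]),a[1]*np.sin(a[0]),.051])[0]-sn[i]
    sol=[least_squares(g,[a,.02]) for a in(.0,2,4)]; sol=[q for q in sol if q.x[1]>0 and q.cost<1e-3][0]
    print(i+1,c.round(4),sol.x[0]*57.3%360,sol.x[1], proj("top",c+F@[0,0,.051]).round(0))
print(F[:,2], np.linalg.norm(v[:2]))
E
python3 fit.py
```

```text
[0.59827214 0.01851013 0.11417425 0.15765711 0.10393049] [-1.1 -0.7  0.1 -0.3 -1.  -3.8  0.3  0.2 -1.2 -0.4 -1.1  0.4 -3.2 -0.3
 -2.3  0.5]
1 [0.6437 0.0915 0.1467] 49.94336431953298 0.019976288575997342 [[278. 241.]]
2 [ 0.6641 -0.0368  0.1467] 22.943989349270858 0.019216719996833696 [[351. 229.]]
3 [ 0.5529 -0.0545  0.0817] 74.06906427554772 0.01869977408428087 [[359. 293.]]
4 [0.5325 0.0739 0.0817] 104.47239323124431 0.021323540723343273 [[290. 305.]]
[-0.49379892 -0.07850241  0.8660254 ] 0.5985584145704289
```

```bash
sed -i 's/(535,464),/(535,464),/; s/ return np.r_\[(proj("top",np.r_\[P,\[w\]\])-tp).ravel()/ d=proj("top",np.r_[P,[w]])-tp; d[2]=0; return np.r_[d.ravel()/; s/,.102\],loss/,.103],loss/' fit.py
cat >> fit.py <<'E'
A=[]
for n,o,k,h in(("top",(230,170),3.6,(165,170)),("scene",(215,180),3.5,(170,180))):
    im=cv2.imread(f"pics/{n}c.png")
    D=lambda P:((proj(n,P)-o)*k).astype(int)
    cv2.polylines(im,[D(v[:3]+(S*.102)@F.T)],True,(0,0,255),1)
    for i,a in enumerate(np.radians([49.9,22.9,74,104.5])):
        c=v[:3]+F@(S[i]*.065); e=np.array([np.cos(a),np.sin(a),0])*.035; t=np.array([-np.sin(a),np.cos(a),0])*.006
        for z in(.014,.051):
            cv2.polylines(im,[D(c+np.array([e+t,e-t,-e-t,-e+t])@F.T+F[:,2]*z)],True,(0,255,0) if z>.02 else (255,128,0),1)
    A.append(cv2.resize(im,(400,400*im.shape[0]//im.shape[1]))[:375])
cv2.imwrite("pics/ov.png",np.hstack(A))
E
python3 fit.py
```

```text
[0.59901544 0.01898599 0.11395938 0.16085384 0.1033385 ] [-1.1 -0.6 -0.7 -0.4  0.   0.   0.5 -0.3 -1.4 -0.8 -1.2  0.5 -2.6 -0.5
 -1.4  0.5]
1 [0.6442 0.0922 0.1465] 50.34524576529365 0.01927523534637872 [[278. 240.]]
2 [ 0.665  -0.0362  0.1465] 22.61193616042716 0.01806461926743273 [[350. 228.]]
3 [ 0.5539 -0.0542  0.0815] 77.21569011151175 0.018292855414899375 [[359. 293.]]
4 [0.533  0.0741 0.0815] 106.06877949873315 0.02144713563002183 [[290. 304.]]
[-0.49354545 -0.08008054  0.8660254 ] 0.5993162483536637
```

View pics/ov.png

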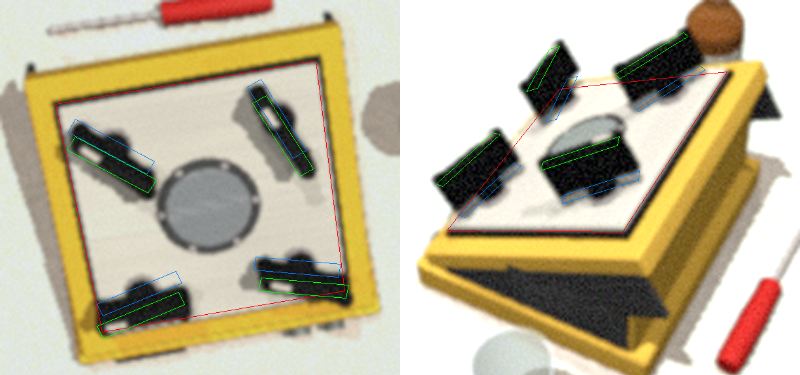

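```bash
cat > mv.py <<'E'
from g import *
def plan(p,M,n_rot=None):
    """print: shift in current tool axes (cm), then turn (deg, tool axes)"""
    from plant import r
    s=r.get_state(); M0=R.from_quat(s["eef_rot"]).as_matrix()
    d=M0.T@(p-s["tool_pos"])*100; w=np.degrees(R.from_matrix(M0.T@M).as_rotvec())
    print("t",s["clock"],"q7 %.2f q6 %.2f q2 %.2f q4 %.2f"%(s["q"][6],s["q"][5],s["q"][1],s["q"][3]),"open",round(s["opening"],3))
    print("shift first",d.round(2),"turn",w.round(1),"| shift after turn",(M.T@(p-s["tool_pos"])*100).round(2))
def pose(i,deg,h):
    v=np.load("cov.npy");F=frame(v[3]);a=np.radians(deg)
    L=S[i-1]*.065 if i else np.zeros(3)
    x=F@[np.cos(a),np.sin(a),0];z=-F[:,2]
    return v[:3]+F@L+F[:,2]*h, np.c_[x,np.cross(z,x),z]
E
python3 -c "
from mv import *
plan(*pose(0,80,.28))"
```

```text
t 0.1 q7 -0.22 q6 0.90 q2 0.69 q4 1.57 open 1.002
shift first [ 41.73 -42.91 -10.08] turn [-23.5  21.2 -63. ] | shift after turn [56.88 20.43  5.61]
```

{"op": "step_arm", "data": {"steps": [[4.2,-4.3,-1,0,0,0,-1],[4.2,-4.3,-1,0,0,0,-1],[4.2,-4.3,-1,0,0,0,-1],[4.2,-4.3,-1,0,0,0,-1],[4.2,-4.3,-1,0,0,0,-1],[4.2,-4.3,-1,0,0,0,-1],[4.2,-4.3,-1,0,0,0,-1],[4.2,-4.3,-1,0,0,0,-1]], "force": 60}}

```text
clock: 1.1
tool_pos: [0.4229, -0.1132, 0.336]
eef_rot: [0.977, 0.214, -0.0, 0.0]
contact_force: [0.8, -1.0, 0.7]
opening: 1.001
finger_force: 0.0
```

{"op": "step_arm", "data": {"steps": [[4.2,-4.3,-1,0,0,0,-1],[3.8,-4.2,-1,0,0,0,-1],[0,0,0,-3.9,3.5,-10,-1],[0,0,0,-3.9,3.5,-9.5,-1],[0,0,0,-3.9,3.5,-9,-1],[0,0,0,-3.9,3.5,-9,-1],[0,0,0,-3.9,3.5,-9,-1],[0,0,0,-4,3.5,-9,-1]]}}

```text
clock: 2.1
tool_pos: [0.4594, -0.004, 0.3558]
eef_rot: [0.733, 0.629, 0.213, 0.15]
contact_force: [0.2, -0.9, -0.2]
opening: 0.995
finger_force: 0.0
```

```bash
python3 -c "
from mv import *
from plant import r
plan(*pose(0,80,.28))
s=r.snapshot('wrist'); cv2.imwrite('pics/w0.png',cv2.convertScaleAbs(s['pixels'][:,:,::-1],alpha=1.5))
d={k:np.array(v).tolist() for k,v in s.items() if k!='pixels'}; json.dump(d,open('wrist.json','w')); print(np.array(d['cam_to_world']).round(3),d['fx'])
"
```

```text
t 2.1 q7 -0.85 q6 0.14 q2 0.19 q4 2.33 open 0.995
shift first [0.08 0.15 0.01] turn [ 0.6  1.8 -7.4] | shift after turn [0.06 0.16 0.02]
[[ 0.857 -0.27   0.438  0.406]
 [-0.165 -0.951 -0.263  0.071]
 [ 0.488  0.153 -0.86   0.476]
 [ 0.     0.     0.     1.   ]] 391.0689920615093
```

View pics/w0.png

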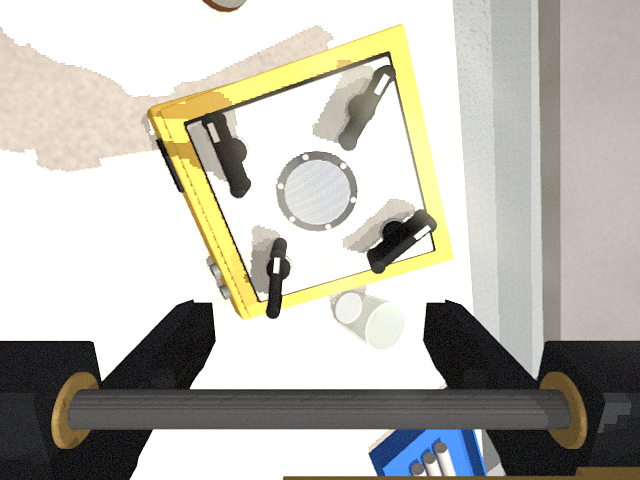

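```bash
cat > fit2.py <<'E'
from g import *
import g
C["wrist"]=json.load(open("wrist.json"))
crop=lambda p,o,k:np.array(p,float)/k+o
tp=crop([(86,160),(488,92),(153,512),(320,314)],(230,170),3.6)
sc=crop([(522,110),(360,370),(76,363)],(215,180),3.5)
wr=np.array([(388,54),(436,250),(262,303),(186,123),(317,191)],float)
def f(v,full=1):
    P=v[:3]+(S*v[4])@frame(v[3]).T; w=v[:3]+frame(v[3])[:,2]*.004
    return np.r_[(proj("top",np.r_[P[[0,1,3]],[w]])-tp).ravel(),(proj("scene",P[:3])-sc).ravel(),(proj("wrist",np.r_[P,[w]])-wr).ravel()]
s=least_squares(f,[.599,.019,.114,.16,.103],loss='soft_l1');v=s.x;print(v,f(v).round(1))
np.save("cov.npy",v[:4]);F=frame(v[3])
def back(uv,h):
    c=C["wrist"];T=np.array(c["cam_to_world"]);d=T[:3,:3]@[(uv[0]-c["cx"])/c["fx"],(uv[1]-c["cy"])/c["fy"],1]
    n=F[:,2];t=n@(v[:3]+n*h-T[:3,3])/(n@d);return F.T@(T[:3,3]+d*t-v[:3])
E_=[[(389,70),(347,145)],[(432,216),(374,268)],[(280,241),(273,314)],[(208,117),(240,193)]];M=[(380,84),(423,233),(277,265),(213,131)]
ang=[]
for i in range(4):
    a,b=[back(p,.051) for p in E_[i]];d=a-b;m=back(M[i],.051)-S[i]*.065
    ang.append(np.degrees(np.arctan2(d[1],d[0])));print(i+1,"ang %.1f len %.3f"%(ang[-1],np.hypot(*d[:2])),"mid off",((a+b)/2-S[i]*.065)[:2].round(4),"mark ang %.1f r %.3f"%(np.degrees(np.arctan2(m[1],m[0])),np.hypot(*m[:2])))
im=cv2.imread("pics/w0.png");k=3;o=(140,30)
im=cv2.resize(im[30:325,140:460],None,fx=2,fy=2,interpolation=cv2.INTER_CUBIC)
D=lambda P:((proj("wrist",P)-o)*2).astype(int)
cv2.polylines(im,[D(v[:3]+(S*.102)@F.T)],True,(0,0,255),1)
for i,a in enumerate(np.radians(ang)):
    c=v[:3]+F@(S[i]*.065); e=np.array([np.cos(a),np.sin(a),0])*.035; t=np.array([-np.sin(a),np.cos(a),0])*.006
    for z in(.014,.051):cv2.polylines(im,[D(c+np.array([e+t,e-t,-e-t,-e+t])@F.T+F[:,2]*z)],True,(0,255,0) if z>.02 else (255,128,0),1)
cv2.imwrite("pics/ov2.png",im)
E
python3 fit2.py
```

```text
[0.59959447 0.01848939 0.11505266 0.16779353 0.10319474] [-1.1 -0.5 -0.8 -1.1  1.1 -0.4 -1.1 -1.1 -1.3  0.1 -2.  -0.7 -1.2  0.8
  1.1 -0.6 -1.2 -0.1 -1.7 -1.4 -0.2  1.2  0.8  0.7]
1 ang 43.3 len 0.069 mid off [-0.0002  0.0001] mark ang 46.2 r 0.022
2 ang 27.7 len 0.074 mid off [-0.0003  0.0026] mark ang 15.8 r 0.022
3 ang 65.1 len 0.080 mid off [0.0018 0.0042] mark ang 67.6 r 0.019
4 ang 91.2 len 0.070 mid off [-0.0011  0.0005] mark ang 95.7 r 0.024
```

View pics/ov2.png

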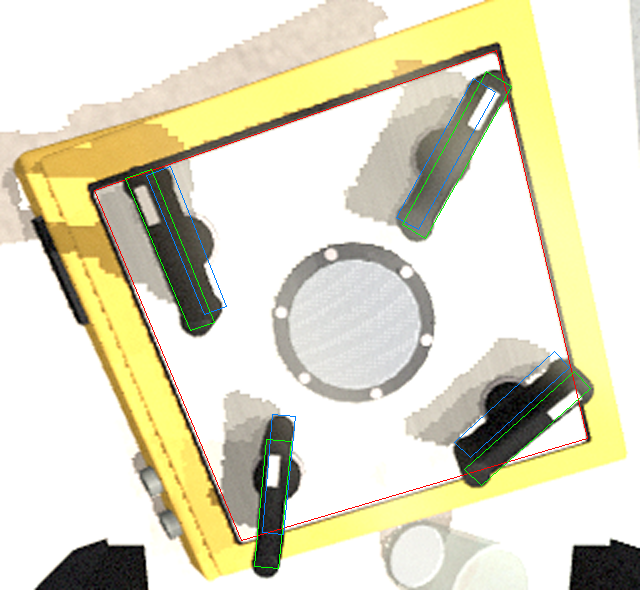

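```bash
python3 -c "
from mv import *
plan(*pose(1,43,.1))"
```

```text
t 2.15 q7 -0.85 q6 0.13 q2 0.19 q4 2.33 open 1.0
shift first [ 8.94  4.62 17.7 ] turn [ 1.1  1.9 29.4] | shift after turn [ 9.58  0.11 17.96]
```

{"op": "step_arm", "data": {"steps": [[0,0,0,0.4,0.6,9.8,-1],[0,0,0,0.4,0.6,9.8,-1],[0,0,0,0.4,0.6,9.8,-1],[2.4,0,4.5,0,0,0,-1],[2.4,0,4.5,0,0,0,-1],[2.4,0,4.5,0,0,0,-1],[2.4,0.1,4.5,0,0,0,-1],[0,0,0,0,0,0,-1]]}}

```text
clock: 3.15
tool_pos: [0.5272, 0.0323, 0.3016]
eef_rot: [0.871, 0.423, 0.238, 0.074]
contact_force: [-0.2, 0.5, -0.9]
opening: 1.003
finger_force: 0.0
```

```bash
python3 -c "
from mv import *
plan(*pose(1,43,.037))"
```

```text
t 3.15 q7 -2.06 q6 0.08 q2 0.38 q4 2.24 open 1.003
shift first [ 5.3  -0.66 15.81] turn [-0.4  1.2 -0.6] | shift after turn [ 4.98 -0.72 15.91]
```

{"op": "step_arm", "data": {"steps": [[1.3,-0.2,2.4,0,0.3,0,-1],[1.3,-0.2,2.4,0,0.3,0,-1],[1.3,-0.2,2.4,0,0.3,0,-1],[1.2,-0.1,2.4,0,0.3,0,-1],[0,0,0,0,0,0,-1]]}}

```text
clock: 3.78
tool_pos: [0.5867, 0.0763, 0.239]
eef_rot: [0.87, 0.423, 0.243, 0.07]
contact_force: [-0.3, -0.9, 0.5]
opening: 1.0
finger_force: 0.0
```

```bash
python3 -c "
from mv import *
plan(*pose(1,43,.037))
from plant import r;print(r.get_state()['q'].round(2))"
```

```text
t 3.775 q7 -2.63 q6 0.34 q2 0.60 q4 2.15 open 1.0
shift first [0.87 0.02 7.18] turn [-0.6  0.4 -0.8] | shift after turn [ 0.81 -0.04  7.19]
[ 0.13  0.6  -0.54  2.15  1.79  0.34 -2.63]
```

{"op": "step_arm", "data": {"steps": [[0.8,0,2.4,0,0,0,-1],[0,0,2.4,0,0,0,-1],[0,0,2.4,0,0,0,-1],[0,0,0,0,0,0,-1]]}}

```text
clock: 4.28
tool_pos: [0.6249, 0.0874, 0.1791]
eef_rot: [0.87, 0.424, 0.242, 0.071]
contact_force: [0.9, -0.4, -0.2]
opening: 0.996
finger_force: 0.0
```

```bash
python3 -c "
from mv import *
plan(*pose(1,43,.037))
from plant import r;s=r.get_state();print(s['q'].round(2),s['contact_force'])
x=r.snapshot('wrist')['pixels'];cv2.imwrite('pics/w1.png',x[:,:,::-1])"
```

```text
t 4.275 q7 -2.63 q6 0.56 q2 0.80 q4 2.08 open 0.996
shift first [ 0.19 -0.    0.02] turn [-0.5  0.6 -0.7] | shift after turn [0.19 0.   0.02]
[ 0.22  0.8  -0.75  2.08  1.87  0.56 -2.63] [ 0.92875097 -0.38009223 -0.1970365 ]
```

View pics/w1.png

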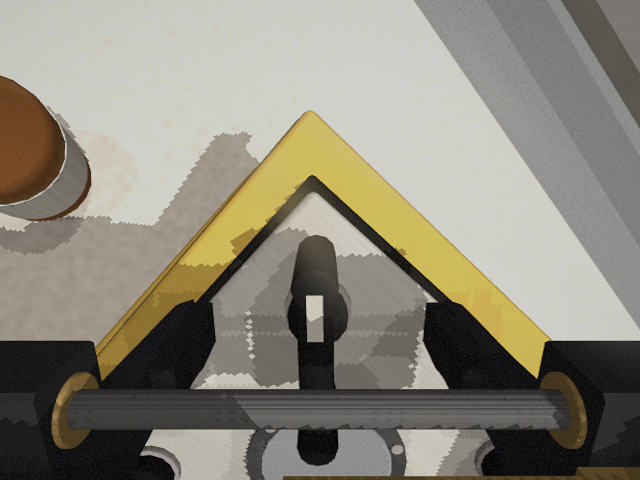

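{"op": "step_arm", "data": {"steps": [[0,0,0,0,0,0,1],[0,0,0,0,0,0,1],[0,0,0,0,0,0,1],[0,0,0,0,0,0,1],[0,0,0,0,0,0,1]], "force": 60}}

```text
clock: 4.95
tool_pos: [0.6259, 0.089, 0.1803]
eef_rot: [0.869, 0.424, 0.244, 0.071]
contact_force: [0.7, -0.2, 0.6]
opening: 0.455
finger_force: 0.0
```

```bash
cat > st.py <<'E'
from mv import *
from plant import r
import sys
i=int(sys.argv[1]);s=r.get_state();M=R.from_quat(s["eef_rot"]).as_matrix();p,Q=pose(i,0,0)
a=Q.T@M[:,0]
print("t",s["clock"],"ang %.1f"%np.degrees(np.arctan2(-a[1],a[0])),"tilt",np.degrees(np.arccos(M[:,2]@Q[:,2])).round(1),"off mm (cover axes)",((p-s["tool_pos"])@Q*[-1,1,1]*1000).round(1),"Mtool",(M.T@s["moment"]).round(2),"Ftool",(M.T@s["contact_force"]).round(1),"j7",s["joint_torque"][6].round(2),"q",s["q"].round(2),"open",round(s["opening"],3),"ff",round(s["finger_force"],1))
E
python3 st.py 1
```

```text
t 4.95 ang 42.4 tilt 0.6 off mm (cover axes) [ 0.3  0.1 37.6] Mtool [ 0.3  -0.33 -0.07] Ftool [ 0.4  0.8 -0.2] j7 -0.03 q [ 0.22  0.8  -0.75  2.08  1.87  0.56 -2.63] open 0.455 ff 0.0
```

{"op": "step_arm", "data": {"steps": [[0,0,0,0,0,0,1],[0,0,0,0,0,0,1],[0,0,0,0,0,0,1],[0,0,0,0,0,0,1],[0,0,0,0,0,0,1],[0,0,0,0,0,8,1],[0,0,0,0,0,8,1]]}}

```text
clock: 5.82
tool_pos: [0.6256, 0.0896, 0.1806]
eef_rot: [0.913, 0.318, 0.251, 0.047]
contact_force: [-5.2, -2.8, 3.4]
opening: 0.132
finger_force: 61.9
```

```bash
python3 st.py 1
```

```text
t 5.825 ang 28.9 tilt 0.6 off mm (cover axes) [ 0.3  0.8 38. ] Mtool [ 0.16 -1.06  0.  ] Ftool [-3.8  0.2 -5.8] j7 -0.12 q [ 0.45  1.05 -1.29  2.07  1.79  1.05 -2.65] open 0.132 ff 61.9
```

{"op": "step_arm", "data": {"steps": [[0,0,0,0,0,0,0],[0,0,0,0,0,0,0],[0,0,0,0,0,0,0],[0,0,-3,0,0,0,0],[0,0,-3,0,0,0,0],[0,0,-2,0,0,-10,0],[0,0,0,0,0,-10,0],[0,0,0,0,0,-10,0]]}}

```text
clock: 6.82
tool_pos: [0.5873, 0.0855, 0.2465]
eef_rot: [0.798, 0.547, 0.23, 0.106]
contact_force: [0.1, -0.3, -0.1]
opening: 0.498
finger_force: 0.0
```

```bash
python3 st.py 1
```

```text
t 6.825 ang 59.2 tilt 0.6 off mm (cover axes) [-1.000e-01  3.100e+00  1.143e+02] Mtool [ 0.31 -0.22 -0.02] Ftool [-0.3  0.1  0.1] j7 -1.48 q [ 0.49  0.88 -1.33  2.12  1.63  0.97 -2.09] open 0.498 ff 0.0
```

{"op": "step_arm", "data": {"steps": [[0,0,0,0,0,-10.5,0],[0,0,0,0,0,-10.5,0],[0,0,0,0,0,-10.5,0],[0,0,0,0,0,-10.5,0],[0,0,0,0,0,-10.5,0],[0,0,0,0,0,-10.5,0],[0,0,0,0,0,-10.5,0],[0,0,0,0,0,-10.5,0]]}}

```text
clock: 7.82
tool_pos: [0.5873, 0.0857, 0.2461]
eef_rot: [0.227, 0.94, 0.1, 0.233]
contact_force: [0.3, 0.3, -0.8]
opening: 0.499
finger_force: 0.0
```

{"op": "step_arm", "data": {"steps": [[0,0,0,0,0,-10.5,0],[0,0,0,0,0,-10.5,0],[0,0,0,0,0,-10.5,0],[0,0,0,0,0,-10.5,0],[0,0,0,0,0,-10.5,0],[0,0,0,0,0,-10.5,0],[0,0,0,0,0,0,0]]}}

```text
clock: 8.7
tool_pos: [0.5872, 0.0858, 0.2463]
eef_rot: [-0.294, 0.921, -0.035, 0.251]
contact_force: [-0.2, -0.1, -0.0]
opening: 0.498
finger_force: 0.0
```

```bash
python3 st.py 1;python3 -c "
from mv import *
plan(*pose(1,209,.037))"
```

```text
t 8.7 ang -154.2 tilt 0.6 off mm (cover axes) [ -0.2   3.4 114.1] Mtool [-0.22  0.31  0.06] Ftool [ 0.2  0.  -0.1] j7 0.66 q [ 0.43  0.78 -1.15  2.12  1.63  0.79  0.44] open 0.498 ff 0.0
t 8.7 q7 0.44 q6 0.79 q2 0.78 q4 2.12 open 0.498
shift first [ 0.06 -0.36  7.71] turn [ 0.4 -0.5 -3.2] | shift after turn [ 0.15 -0.31  7.71]
```

{"op": "step_arm", "data": {"steps": [[0,-0.3,2.7,0,0,-3,0],[0,0,2.5,0,0,0,0],[0,0,2.5,0,0,0,0.3],[0,0,0,0,0,0,1],[0,0,0,0,0,0,1],[0,0,0,0,0,0,1],[0,0,0,0,0,0,1],[0,0,0,0,0,0,1]]}}

```text
clock: 9.7
tool_pos: [0.6257, 0.0898, 0.181]
eef_rot: [-0.32, 0.913, -0.042, 0.25]
contact_force: [-4.4, -3.2, 6.5]
opening: 0.128
finger_force: 60.0
```

{"op": "step_arm", "data": {"steps": [[0,0,0,0,0,8,1],[0,0,0,0,0,8,1],[0,0,0,0,0,0,1]]}}

```text
clock: 10.07
tool_pos: [0.6259, 0.0895, 0.1811]
eef_rot: [-0.19, 0.948, -0.007, 0.254]
contact_force: [-4.0, -4.6, 6.4]
opening: 0.132
finger_force: 60.0
```

```bash
python3 st.py 1
```

```text
t 10.075 ang -166.9 tilt 0.5 off mm (cover axes) [ 0.8  0.6 38.3] Mtool [ 0.74  0.53 -0.86] Ftool [ 1.8 -3.5 -7.9] j7 -1.23 q [ 0.4   0.96 -1.12  2.07  1.79  0.87  0.16] open 0.132 ff 60.0
```

{"op": "step_arm", "data": {"steps": [[0,0,0,0,0,5,1],[0,0,0,0,0,5,1],[0,0,0,0,0,5,1],[0,0,0,0,0,0,1]]}}

```text
clock: 10.58
tool_pos: [0.626, 0.089, 0.1811]
eef_rot: [-0.065, 0.965, 0.025, 0.253]
contact_force: [-4.5, -6.0, 7.8]
opening: 0.133
finger_force: 60.0
```

```bash
python3 st.py 1
```

```text
t 10.575 ang 178.1 tilt 0.5 off mm (cover axes) [ 0.8  0.1 38.3] Mtool [ 1.06  0.27 -0.89] Ftool [ 0.7 -5.2 -9.4] j7 -1.16 q [ 0.41  0.98 -1.16  2.07  1.79  0.91 -0.08] open 0.133 ff 60.0
```

{"op": "step_arm", "data": {"steps": [[0,0,0,0,0,0,0],[0,0,0,0,0,0,0],[0,0,-2.5,0,0,0,0],[0,0,-2.5,0,0,0,0],[0,0,-1,0,0,-10,0],[0,0,0,0,0,-10,0],[0,0,0,0,0,-10,0],[0,0,0,0,0,-10,0]]}}

```text
clock: 11.58
tool_pos: [0.5967, 0.0855, 0.2322]
eef_rot: [-0.393, 0.884, -0.061, 0.246]
contact_force: [0.2, -0.3, 0.5]
opening: 0.5
finger_force: 0.0
```

```bash
python3 st.py 1;python3 -c "
from mv import *
plan(*pose(3,245,.1))"
```

```text
t 11.575 ang -141.7 tilt 0.7 off mm (cover axes) [ 0.8  1.5 97.3] Mtool [-0.27  0.26 -0.01] Ftool [-0.  -0.5 -0.4] j7 -1.4 q [ 0.43  0.83 -1.15  2.11  1.67  0.81  0.65] open 0.5 ff 0.0
t 11.575 q7 0.65 q6 0.81 q2 0.83 q4 2.11 open 0.5
shift first [18.41 -2.22 -0.17] turn [  0.6  -0.3 -26.7] | shift after turn [17.45  6.29 -0.27]
```

{"op": "step_arm", "data": {"steps": [[4.6,-0.5,0,0,0,0,0],[4.6,-0.6,0,0,0,0,0],[4.6,-0.6,0,0,0,0,0],[4.6,-0.5,0,0,0,0,0],[0,0,0,0.2,0,-9,0],[0,0,0,0.2,0,-9,0],[0,0,0,0.2,-0.3,-8.7,0],[0,0,0,0,0,0,0]]}}

```text
clock: 12.58
tool_pos: [0.5057, -0.0625, 0.1675]
eef_rot: [-0.583, 0.77, -0.119, 0.23]
contact_force: [-0.2, -0.1, -0.2]
opening: 0.501
finger_force: 0.0
```

```bash
python3 st.py 3;python3 -c "
from mv import *
plan(*pose(3,245,.037))"
```

```text
t 12.575 ang -115.4 tilt 0.0 off mm (cover axes) [-0.6  0.8 98.5] Mtool [-0.42  0.06  0.07] Ftool [0.2 0.2 0.1] j7 0.44 q [ 0.72  0.88 -1.04  2.41  2.16  0.73  0.85] open 0.501 ff 0.0
t 12.575 q7 0.85 q6 0.73 q2 0.88 q4 2.41 open 0.501
shift first [ 0.05 -0.1   6.14] turn [ 0.   0.  -0.4] | shift after turn [ 0.05 -0.09  6.15]
```

{"op": "step_arm", "data": {"steps": [[0,0,2.2,0,0,0,0],[0,0,2,0,0,0,0],[0,0,2,0,0,0,0.3],[0,0,0,0,0,0,1],[0,0,0,0,0,0,1],[0,0,0,0,0,0,1],[0,0,0,0,0,0,1],[0,0,0,0,0,0,1]]}}

```text
clock: 13.58
tool_pos: [0.5353, -0.0574, 0.1149]
eef_rot: [-0.583, 0.77, -0.119, 0.23]
contact_force: [-5.2, -1.6, 6.3]
opening: 0.133
finger_force: 63.1
```

{"op": "step_arm", "data": {"steps": [[0,0,0,0,0,8,1],[0,0,0,0,0,8,1],[0,0,0,0,0,8,1],[0,0,0,0,0,0,1]]}}

```text
clock: 14.08
tool_pos: [0.5357, -0.0576, 0.1151]
eef_rot: [-0.41, 0.875, -0.069, 0.25]
contact_force: [-4.7, -2.2, 7.7]
opening: 0.132
finger_force: 63.3
```

```bash
python3 st.py 3
```

```text
t 14.075 ang -139.4 tilt 0.0 off mm (cover axes) [-0.6  0.7 37.9] Mtool [-0.07  0.38  0.07] Ftool [ 1.3 -0.8 -9.2] j7 -0.23 q [ 0.72  1.08 -1.12  2.36  2.16  0.9   0.53] open 0.132 ff 63.3
```

{"op": "step_arm", "data": {"steps": [[0,0,0,0,0,8,1],[0,0,0,0,0,0,1]]}}

```text
clock: 14.32
tool_pos: [0.5357, -0.0577, 0.1151]
eef_rot: [-0.348, 0.901, -0.052, 0.254]
contact_force: [-3.9, -2.7, 8.3]
opening: 0.134
finger_force: 64.4
```

```bash
python3 st.py 3
```

```text
t 14.325 ang -147.4 tilt 0.1 off mm (cover axes) [-0.5  0.5 37.9] Mtool [ 0.01  0.44 -0.09] Ftool [ 0.7 -2.  -9.3] j7 -0.38 q [ 0.73  1.1  -1.16  2.36  2.14  0.93  0.42] open 0.134 ff 64.4
```

{"op": "step_arm", "data": {"steps": [[0,0,0,0,0,9,1],[0,0,0,0,0,0,1]]}}

```text
clock: 14.58
tool_pos: [0.5358, -0.0578, 0.1152]
eef_rot: [-0.277, 0.925, -0.032, 0.258]
contact_force: [-3.4, -2.6, 7.8]
opening: 0.129
finger_force: 64.1
```

```bash
python3 st.py 3
```

```text
t 14.575 ang -156.3 tilt 0.1 off mm (cover axes) [-0.5  0.5 37.9] Mtool [ 0.23  0.49 -0.77] Ftool [ 0.2 -2.1 -8.6] j7 -1.11 q [ 0.75  1.12 -1.2   2.36  2.12  0.97  0.3 ] open 0.129 ff 64.1
```

{"op": "step_arm", "data": {"steps": [[0,0,0,0,0,5,1],[0,0,0,0,0,5,1],[0,0,0,0,0,6,1],[0,0,0,0,0,0,1]]}}

```text
clock: 15.08
tool_pos: [0.5359, -0.058, 0.1152]
eef_rot: [-0.146, 0.955, 0.004, 0.26]
contact_force: [-2.9, -3.8, 7.4]
opening: 0.133
finger_force: 64.6
```

```bash
python3 st.py 3
```

```text
t 15.075 ang -172.2 tilt 0.1 off mm (cover axes) [-0.4  0.2 37.9] Mtool [ 0.51  0.37 -0.88] Ftool [-0.3 -3.4 -8.2] j7 -1.07 q [ 0.77  1.16 -1.26  2.35  2.08  1.03  0.07] open 0.133 ff 64.6
```

{"op": "step_arm", "data": {"steps": [[0,0,0,0,0,0,0],[0,0,0,0,0,0,0],[0,0,-2.5,0,0,0,0],[0,0,-2.5,0,0,0,0],[0,0,-1,0,0,0,0],[0,0,0,0,0,0,0]]}}

```text
clock: 15.82
tool_pos: [0.5069, -0.063, 0.1662]
eef_rot: [-0.145, 0.955, 0.004, 0.259]
contact_force: [0.2, -0.3, 1.0]
opening: 0.501
finger_force: 0.0
```

```bash
python3 st.py 3;python3 -c "
from mv import *
plan(*pose(2,206,.1))"
```

```text
t 15.825 ang -172.4 tilt 0.1 off mm (cover axes) [-0.4  0.1 96.8] Mtool [-0.12  0.29  0.02] Ftool [-0.6 -0.4 -0.8] j7 0.02 q [ 0.82  1.03 -1.33  2.41  1.97  0.97  0.07] open 0.501 ff 0.0
t 15.825 q7 0.07 q6 0.97 q2 1.03 q4 2.41 open 0.501
shift first [-12.92  -1.74  -0.32] turn [ -0.1   0.  -18.4] | shift after turn [-11.71  -5.72  -0.32]
```

{"op": "step_arm", "data": {"steps": [[-4.3,-0.6,-0.1,0,0,0,0],[-4.3,-0.6,-0.1,0,0,0,0],[-4.3,-0.5,-0.1,0,0,0,0],[0,0,0,0,0,-9.2,0],[0,0,0,0,0,-9.2,0],[0,0,0,0,0,0,0]]}}

```text
clock: 16.58
tool_pos: [0.6164, -0.0439, 0.2325]
eef_rot: [-0.295, 0.92, -0.037, 0.256]
contact_force: [-0.4, 0.9, 0.3]
opening: 0.499
finger_force: 0.0
```

```bash
python3 st.py 2;python3 -c "
from mv import *
plan(*pose(2,206,.037))"
```

```text
t 16.575 ang -154.1 tilt 0.1 off mm (cover axes) [-1.   0.7 98.6] Mtool [-0.24  0.3   0.03] Ftool [-0.4  0.9 -0.4] j7 0.58 q [ 0.74  0.9  -1.25  2.06  1.63  0.78  0.76] open 0.499 ff 0.0
t 16.575 q7 0.76 q6 0.78 q2 0.90 q4 2.06 open 0.499
shift first [-0.06 -0.11  6.16] turn [ 0.  -0.1 -0.1] | shift after turn [-0.06 -0.11  6.16]
```

{"op": "step_arm", "data": {"steps": [[0,-0.1,2.2,0,0,0,0],[0,0,2,0,0,0,0],[0,0,2,0,0,0,0.3],[0,0,0,0,0,0,1],[0,0,0,0,0,0,1],[0,0,0,0,0,0,1],[0,0,0,0,0,0,1],[0,0,0,0,0,0,1]]}}

```text
clock: 17.58
tool_pos: [0.6468, -0.0392, 0.1804]
eef_rot: [-0.296, 0.92, -0.037, 0.256]
contact_force: [-5.6, -1.7, 4.4]
opening: 0.132
finger_force: 60.0
```

{"op": "step_arm", "data": {"steps": [[0,0,0,0,0,8,1],[0,0,0,0,0,8,1],[0,0,0,0,0,8,1],[0,0,0,0,0,0,1]]}}

```text
clock: 18.08
tool_pos: [0.647, -0.0396, 0.1805]
eef_rot: [-0.097, 0.961, 0.017, 0.258]
contact_force: [-6.1, -2.9, 5.9]
opening: 0.132
finger_force: 60.0
```

```bash
python3 st.py 2
```

```text
t 18.075 ang -178.0 tilt 0.0 off mm (cover axes) [-0.2 -0.2 38.2] Mtool [0.18 0.89 0.05] Ftool [ 2.7 -1.7 -8.3] j7 -0.31 q [ 0.7   1.05 -1.25  2.02  1.76  0.86  0.31] open 0.132 ff 60.0
```

{"op": "step_arm", "data": {"steps": [[0,0,0,0,0,9,1],[0,0,0,0,0,0,1]]}}

```text
clock: 18.32
tool_pos: [0.647, -0.0397, 0.1805]
eef_rot: [-0.022, 0.966, 0.037, 0.256]
contact_force: [-6.2, -2.1, 6.6]
opening: 0.129
finger_force: 60.0
```

```bash
python3 st.py 2
```

```text
t 18.325 ang 173.0 tilt 0.0 off mm (cover axes) [-0.2 -0.3 38.2] Mtool [0.38 0.83 0.07] Ftool [ 2.1 -1.3 -8.9] j7 -0.36 q [ 0.71  1.06 -1.27  2.02  1.76  0.89  0.16] open 0.129 ff 60.0
```

{"op": "step_arm", "data": {"steps": [[0,0,0,0,0,9,1],[0,0,0,0,0,0,1]]}}

```text
clock: 18.58
tool_pos: [0.647, -0.0398, 0.1805]
eef_rot: [0.053, 0.964, 0.056, 0.253]
contact_force: [-5.3, -3.6, 6.1]
opening: 0.134
finger_force: 60.0
```

```bash
python3 st.py 2
```

```text
t 18.575 ang 164.1 tilt 0.1 off mm (cover axes) [-0.3 -0.4 38.2] Mtool [ 0.71  0.72 -0.84] Ftool [ 1.2 -3.1 -8.2] j7 -1.22 q [ 0.71  1.07 -1.29  2.02  1.76  0.91  0.01] open 0.134 ff 60.0
```

Biting; 15° more, then release and go to wing 4.

{"op": "step_arm", "data": {"steps": [[0,0,0,0,0,5,1],[0,0,0,0,0,5,1],[0,0,0,0,0,6,1],[0,0,0,0,0,0,1]]}}

```text
clock: 19.08
tool_pos: [0.6469, -0.0401, 0.1804]
eef_rot: [0.186, 0.948, 0.091, 0.242]
contact_force: [-5.8, -3.7, 5.5]
opening: 0.134
finger_force: 60.0
```

```bash
python3 st.py 2
```

```text
t 19.075 ang 148.2 tilt 0.1 off mm (cover axes) [-0.4 -0.7 38.2] Mtool [ 0.99  0.52 -0.87] Ftool [ 0.9 -3.7 -7.9] j7 -1.17 q [ 0.72  1.09 -1.33  2.02  1.76  0.95 -0.26] open 0.134 ff 60.0
```

{"op": "step_arm", "data": {"steps": [[0,0,0,0,0,0,0],[0,0,0,0,0,0,0],[0,0,-2.5,0,0,0,0],[0,0,-2.5,0,0,0,0],[0,0,-1,0,0,-10,0],[0,0,0,0,0,-10,0],[0,0,0,0,0,-10,0],[0,0,0,0,0,-10,0]]}}

```text
clock: 20.08
tool_pos: [0.6179, -0.0444, 0.2317]
eef_rot: [-0.151, 0.954, 0.003, 0.259]
contact_force: [-0.0, 0.7, 1.1]
opening: 0.501
finger_force: 0.0
```

```bash
python3 st.py 2;python3 -c "
from mv import *
plan(*pose(4,270,.1))"
```

```text
t 20.075 ang -171.7 tilt 0.0 off mm (cover axes) [-0.1 -0.1 97.2] Mtool [-0.09  0.34 -0.02] Ftool [-0.7  0.6 -0.9] j7 -1.43 q [ 0.76  0.96 -1.33  2.06  1.64  0.87  0.47] open 0.501 ff 0.0
t 20.075 q7 0.47 q6 0.87 q2 0.96 q4 2.06 open 0.501
shift first [10.97 14.76 -0.27] turn [  0.   -0.  -81.7] | shift after turn [-13.01  12.99  -0.28]
```

{"op": "step_arm", "data": {"steps": [[2.7,3.7,0,0,0,0,0],[2.8,3.7,0,0,0,0,0],[2.7,3.7,0,0,0,0,0],[2.8,3.7,0,0,0,0,0],[0,0,0,0,0,-10.3,0],[0,0,0,0,0,-10.3,0],[0,0,0,0,0,-10.3,0],[0,0,0,0,0,-10.3,0]]}}

```text
clock: 21.08
tool_pos: [0.4854, 0.0666, 0.1671]
eef_rot: [-0.477, 0.84, -0.088, 0.243]
contact_force: [-0.7, -0.1, 0.4]
opening: 0.498
finger_force: 0.0
```

{"op": "step_arm", "data": {"steps": [[0,0,0,0,0,-10.3,0],[0,0,0,0,0,-10.3,0],[0,0,0,0,0,-10.3,0],[0,0,0,0,0,-9.6,0],[0,0,0,0,0,0,0]]}}

```text
clock: 21.7
tool_pos: [0.4855, 0.0665, 0.1673]
eef_rot: [0.736, -0.626, 0.166, -0.198]
contact_force: [0.4, -0.1, -0.7]
opening: 0.502
finger_force: 0.0
```

```bash
python3 st.py 4;python3 -c "
from mv import *
plan(*pose(4,270,.037))"
```

```text
t 21.7 ang -90.3 tilt 0.0 off mm (cover axes) [ 0.6  1.4 97.5] Mtool [-0.33 -0.09  0.12] Ftool [0.2 0.  0.8] j7 0.54 q [ 0.34  0.88 -1.06  2.5   2.09  0.96  0.95] open 0.502 ff 0.0
t 21.7 q7 0.95 q6 0.96 q2 0.88 q4 2.50 open 0.502
shift first [0.14 0.07 6.05] turn [-0.   0.  -0.3] | shift after turn [0.14 0.06 6.05]
```

{"op": "step_arm", "data": {"steps": [[0.1,0.1,2,0,0,0,0],[0,0,2,0,0,0,0],[0,0,2,0,0,0,0.3],[0,0,0,0,0,0,1],[0,0,0,0,0,0,1],[0,0,0,0,0,0,1],[0,0,0,0,0,0,1],[0,0,0,0,0,0,1]]}}

```text
clock: 22.7
tool_pos: [0.5132, 0.0703, 0.115]
eef_rot: [0.737, -0.625, 0.166, -0.198]
contact_force: [-5.3, -0.1, 5.0]
opening: 0.128
finger_force: 60.0
```

{"op": "step_arm", "data": {"steps": [[0,0,0,0,0,8,1],[0,0,0,0,0,8,1],[0,0,0,0,0,8,1],[0,0,0,0,0,0,1]]}}

```text
clock: 23.2
tool_pos: [0.5134, 0.0703, 0.1151]
eef_rot: [-0.59, 0.765, -0.121, 0.229]
contact_force: [-5.9, -1.5, 7.1]
opening: 0.129
finger_force: 60.0
```

```bash
python3 st.py 4
```

```text
t 23.2 ang -114.3 tilt 0.1 off mm (cover axes) [-1.1  0.4 38.2] Mtool [-0.65  0.26  0.15] Ftool [ 1.2  1.4 -9.2] j7 -0.23 q [ 0.36  1.08 -1.12  2.44  2.13  1.11  0.62] open 0.129 ff 60.0
```

{"op": "step_arm", "data": {"steps": [[0,0,0,0,0,9,1],[0,0,0,0,0,0,1]]}}

```text
clock: 23.45
tool_pos: [0.5135, 0.0702, 0.1151]
eef_rot: [-0.528, 0.809, -0.103, 0.237]
contact_force: [-4.7, -1.2, 6.5]
opening: 0.131
finger_force: 60.0
```

```bash
python3 st.py 4
```

```text
t 23.45 ang -123.3 tilt 0.1 off mm (cover axes) [-1.   0.4 38.2] Mtool [-0.62  0.33  0.09] Ftool [ 0.8  0.6 -8. ] j7 -0.27 q [ 0.38  1.1  -1.16  2.44  2.11  1.14  0.49] open 0.131 ff 60.0
```

{"op": "step_arm", "data": {"steps": [[0,0,0,0,0,9,1],[0,0,0,0,0,0,1]]}}

```text
clock: 23.7
tool_pos: [0.5136, 0.0702, 0.1152]
eef_rot: [-0.463, 0.848, -0.084, 0.245]
contact_force: [-5.8, -1.0, 6.8]
opening: 0.13
finger_force: 60.0
```

```bash
python3 st.py 4
```

```text
t 23.7 ang -132.3 tilt 0.1 off mm (cover axes) [-0.9  0.3 38.2] Mtool [-0.48  0.46  0.04] Ftool [ 1.1  1.3 -8.8] j7 -0.28 q [ 0.39  1.12 -1.19  2.44  2.09  1.17  0.35] open 0.13 ff 60.0
```

{"op": "step_arm", "data": {"steps": [[0,0,0,0,0,8,1],[0,0,0,0,0,0,1]]}}

```text
clock: 23.95
tool_pos: [0.5136, 0.0701, 0.1152]
eef_rot: [-0.403, 0.878, -0.067, 0.25]
contact_force: [-6.0, -2.0, 6.7]
opening: 0.128
finger_force: 60.0
```

```bash
python3 st.py 4
```

```text
t 23.95 ang -140.3 tilt 0.0 off mm (cover axes) [-0.9  0.3 38.2] Mtool [-0.28  0.53 -0.  ] Ftool [ 2.2  0.6 -9. ] j7 -0.33 q [ 0.4   1.13 -1.23  2.44  2.08  1.2   0.24] open 0.128 ff 60.0
```

{"op": "step_arm", "data": {"steps": [[0,0,0,0,0,8,1],[0,0,0,0,0,0,1]]}}

```text
clock: 24.2
tool_pos: [0.5136, 0.0701, 0.1152]
eef_rot: [-0.342, 0.903, -0.05, 0.254]
contact_force: [-4.3, -2.0, 6.2]
opening: 0.13
finger_force: 60.0
```

```bash
python3 st.py 4
```

```text
t 24.2 ang -148.1 tilt 0.1 off mm (cover axes) [-0.9  0.2 38.2] Mtool [-0.17  0.54 -0.9 ] Ftool [ 1.4 -0.6 -7.6] j7 -1.18 q [ 0.41  1.15 -1.26  2.44  2.06  1.23  0.12] open 0.13 ff 60.0
```

{"op": "step_arm", "data": {"steps": [[0,0,0,0,0,5,1],[0,0,0,0,0,5,1],[0,0,0,0,0,5,1],[0,0,0,0,0,0,1]]}}

```text
clock: 24.7
tool_pos: [0.5137, 0.0699, 0.1153]
eef_rot: [-0.222, 0.94, -0.016, 0.259]
contact_force: [-4.4, -3.2, 6.6]
opening: 0.133
finger_force: 60.0
```

```bash
python3 st.py 4
```

```text
t 24.7 ang -163.1 tilt 0.1 off mm (cover axes) [-0.8  0.1 38.2] Mtool [ 0.08  0.52 -0.91] Ftool [ 1.6 -2.  -8.2] j7 -1.12 q [ 0.43  1.19 -1.32  2.44  2.04  1.28 -0.11] open 0.133 ff 60.0
```

{"op": "step_arm", "data": {"steps": [[0,0,0,0,0,0,0],[0,0,0,0,0,0,0],[0,0,-2.5,0,0,0,0],[0,0,-2.5,0,0,0,0],[0,0,-1,0,0,0,0],[0,0,0,0,0,0,0]]}}

```text
clock: 25.45
tool_pos: [0.485, 0.065, 0.167]
eef_rot: [-0.22, 0.94, -0.016, 0.259]
contact_force: [-0.1, 0.1, -1.0]
opening: 0.5
finger_force: 0.0
```

```bash
python3 st.py 4;python3 -c "
from mv import *
from plant import r
plan(*pose(1,178,.1))
s=r.snapshot('top'); a=s['pixels'][170:335,230:400,::-1]; cv2.imwrite('pics/t1.png',cv2.convertScaleAbs(cv2.resize(a,None,fx=3.6,fy=3.6,interpolation=cv2.INTER_CUBIC),alpha=1.8))"
```

```text
t 25.45 ang -163.3 tilt 0.1 off mm (cover axes) [-0.2 -0.  97.6] Mtool [-0.15  0.29  0.  ] Ftool [0.5 0.3 0.9] j7 -0.0 q [ 0.45  1.05 -1.39  2.5   1.92  1.23 -0.15] open 0.5 ff 0.0
t 25.45 q7 -0.15 q6 1.23 q2 1.05 q4 2.50 open 0.5
shift first [-12.47  -3.74  -0.23] turn [-0.   0.  18.7] | shift after turn [-13.01   0.46  -0.24]
```

View pics/t1.png

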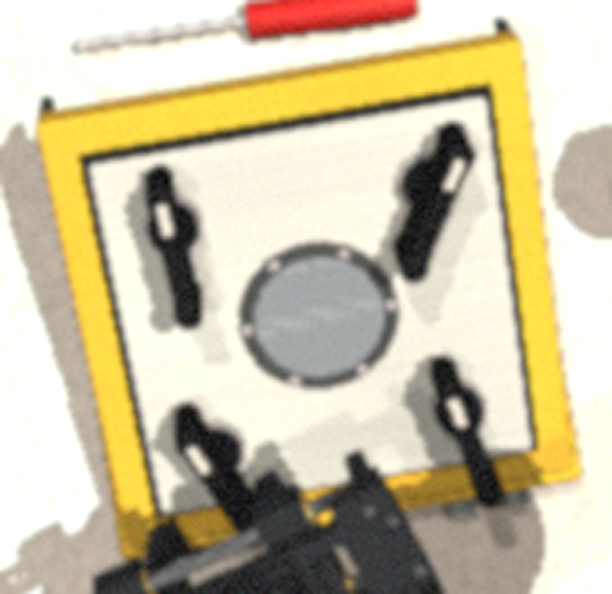

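{"op": "step_arm", "data": {"steps": [[-4.2,-1.2,-0.1,0,0,0,0],[-4.2,-1.3,-0.1,0,0,0,0],[-4.1,-1.2,0,0,0,0,0],[0,0,0,0,0,9.3,0],[0,0,0,0,0,9.3,0],[0,0,0,0,0,0,0]]}}

```text
clock: 26.25
tool_pos: [0.5949, 0.084, 0.2324]
eef_rot: [-0.066, 0.964, 0.026, 0.257]
contact_force: [-0.0, 0.4, -0.1]
opening: 0.505
finger_force: 0.0
```

```bash
python3 st.py 1;python3 -c "
from mv import *
plan(*pose(1,178,.037))"
```

```text
t 26.25 ang 178.2 tilt 0.1 off mm (cover axes) [-0.9  0.4 98.4] Mtool [-0.03  0.34  0.01] Ftool [0.  0.4 0.1] j7 -0.55 q [ 0.5   0.96 -1.39  2.12  1.69  1.05 -0.02] open 0.505 ff 0.0
t 26.25 q7 -0.02 q6 1.05 q2 0.96 q4 2.12 open 0.505
shift first [-0.1  -0.04  6.14] turn [ 0.  -0.1  0.2] | shift after turn [-0.09 -0.04  6.14]
```

{"op": "step_arm", "data": {"steps": [[0,0,2.2,0,0,0,0],[0,0,2,0,0,0,0],[0,0,2,0,0,0,0.3],[0,0,0,0,0,0,1],[0,0,0,0,0,0,1],[0,0,0,0,0,0,1],[0,0,0,0,0,0,1],[0,0,0,0,0,0,1]]}}

```text
clock: 27.25
tool_pos: [0.6245, 0.0887, 0.18]
eef_rot: [-0.066, 0.964, 0.025, 0.257]
contact_force: [-4.2, -4.0, 2.7]
opening: 0.136
finger_force: 59.3
```

{"op": "step_arm", "data": {"steps": [[0,0,0,0,0,6,1],[0,0,0,0,0,6,1],[0,0,0,0,0,6,1],[0,0,0,0,0,6,1],[0,0,0,0,0,6,1],[0,0,0,0,0,0,1]]}}

```text
clock: 28.0
tool_pos: [0.6245, 0.0886, 0.18]
eef_rot: [0.185, 0.948, 0.09, 0.242]
contact_force: [-3.7, -4.3, 1.5]
opening: 0.141
finger_force: 61.1
```

```bash
python3 st.py 1
```

```text
t 28.0 ang 148.3 tilt 0.1 off mm (cover axes) [-1.1 -0.  38.1] Mtool [ 1.2   0.28 -0.93] Ftool [ 0.7 -4.7 -3.5] j7 -1.21 q [ 0.47  1.11 -1.38  2.08  1.8   1.13 -0.54] open 0.141 ff 61.1
```

{"op": "step_arm", "data": {"steps": [[0,0,0,0,0,4,1],[0,0,0,0,0,4,1],[0,0,0,0,0,0,1]]}}

```text
clock: 28.38
tool_pos: [0.6245, 0.0886, 0.18]
eef_rot: [0.251, 0.933, 0.107, 0.235]
contact_force: [-3.1, -5.0, 1.3]
opening: 0.143
finger_force: 61.2
```

```bash
python3 st.py 1
```

```text
t 28.375 ang 140.3 tilt 0.1 off mm (cover axes) [-1.1 -0.  38.1] Mtool [ 1.33  0.16 -0.95] Ftool [-0.8 -5.1 -3.1] j7 -1.15 q [ 0.48  1.12 -1.39  2.08  1.8   1.14 -0.68] open 0.143 ff 61.2
```

{"op": "step_arm", "data": {"steps": [[0,0,0,0,0,3,1],[0,0,0,0,0,0,1]]}}

```text
clock: 28.62
tool_pos: [0.6245, 0.0886, 0.18]
eef_rot: [0.275, 0.926, 0.113, 0.232]
contact_force: [-4.0, -5.0, 1.9]
opening: 0.136
finger_force: 61.3
```

```bash
python3 st.py 1
```

```text
t 28.625 ang 137.3 tilt 0.1 off mm (cover axes) [-1.1 -0.  38.1] Mtool [ 1.29  0.07 -1.  ] Ftool [-0.6 -5.3 -4. ] j7 -1.11 q [ 0.48  1.12 -1.39  2.08  1.8   1.15 -0.73] open 0.136 ff 61.3
```

{"op": "step_arm", "data": {"steps": [[0,0,0,0,0,4,1],[0,0,0,0,0,0,1]]}}

```text
clock: 28.88
tool_pos: [0.6245, 0.0886, 0.18]
eef_rot: [0.307, 0.916, 0.121, 0.228]
contact_force: [-4.4, -4.9, 1.5]
opening: 0.143
finger_force: 62.4
```

```bash
python3 st.py 1
```

```text
t 28.875 ang 133.3 tilt 0.1 off mm (cover axes) [-1.1 -0.1 38.1] Mtool [ 1.32 -0.03 -1.12] Ftool [-0.4 -5.6 -3.9] j7 -1.29 q [ 0.48  1.12 -1.4   2.08  1.8   1.15 -0.8 ] open 0.143 ff 62.4
```

{"op": "step_arm", "data": {"steps": [[0,0,0,0,0,3,1],[0,0,0,0,0,0,1]]}}

```text
clock: 29.12
tool_pos: [0.6245, 0.0886, 0.18]
eef_rot: [0.331, 0.908, 0.127, 0.225]
contact_force: [-3.2, -5.0, 2.1]
opening: 0.144
finger_force: 65.9
```

```bash
python3 st.py 1
```

```text
t 29.125 ang 130.4 tilt 0.1 off mm (cover axes) [-1.1 -0.  38.1] Mtool [ 1.31 -0.2  -1.41] Ftool [-1.8 -4.7 -3.8] j7 -1.53 q [ 0.48  1.12 -1.4   2.08  1.8   1.16 -0.85] open 0.144 ff 65.9
```

{"op": "step_arm", "data": {"steps": [[0,0,0,0,0,0,0],[0,0,0,0,0,0,0],[0,0,-2.5,0,0,0,0],[0,0,-2.5,0,0,0,0],[0,0,-1,0,0,-9.5,0],[0,0,0,0,0,-9.5,0],[0,0,0,0,0,-9.5,0],[0,0,0,0,0,-9.5,0]]}}

```text
clock: 30.12
tool_pos: [0.5958, 0.0856, 0.2325]
eef_rot: [0.016, 0.966, 0.049, 0.255]
contact_force: [0.3, -0.0, -0.4]
opening: 0.498
finger_force: 0.0
```

```bash
python3 -c "
from mv import *
plan(*pose(3,188,.1))"
```

```text
t 30.125 q7 -0.20 q6 1.04 q2 0.96 q4 2.12 open 0.498
shift first [ 10.12 -15.52  -0.25] turn [  0.1   0.  -19.5] | shift after turn [ 14.73 -11.24  -0.21]
```

{"op": "step_arm", "data": {"steps": [[2.5,-3.9,0,0,0,0,0],[2.5,-3.9,0,0,0,0,0],[2.5,-3.9,0,0,0,0,0],[2.6,-3.9,0,0,0,0,0],[0,0,0,0,0,-9.8,0],[0,0,0,0,0,-9.8,0],[0,0,0,0,0,0,0]]}}

```text
clock: 31.0
tool_pos: [0.5065, -0.064, 0.167]
eef_rot: [-0.145, 0.955, 0.005, 0.259]
contact_force: [-0.7, 0.7, -0.3]
opening: 0.501
finger_force: 0.0
```

```bash
python3 -c "
from mv import *
plan(*pose(3,188,.037))"
```

```text
t 31.0 q7 0.05 q6 0.93 q2 1.01 q4 2.41 open 0.501
shift first [-0.05  0.06  6.08] turn [ 0.   0.1 -0.3] | shift after turn [-0.06  0.07  6.08]
```

{"op": "step_arm", "data": {"steps": [[0,0.1,2.1,0,0,0,0],[0,0,2,0,0,0,0],[0,0,2,0,0,0,0.3],[0,0,0,0,0,0,1],[0,0,0,0,0,0,1],[0,0,0,0,0,0,1],[0,0,0,0,0,0,1],[0,0,0,0,0,0,1]]}}

```text
clock: 32.0
tool_pos: [0.535, -0.0585, 0.1146]
eef_rot: [-0.147, 0.955, 0.004, 0.259]
contact_force: [-4.1, -3.1, 7.5]
opening: 0.135
finger_force: 62.4
```

{"op": "step_arm", "data": {"steps": [[0,0,0,0,0,6,1],[0,0,0,0,0,6,1],[0,0,0,0,0,6,1],[0,0,0,0,0,6,1],[0,0,0,0,0,6,1],[0,0,0,0,0,4,1],[0,0,0,0,0,0,1]]}}

```text
clock: 32.88
tool_pos: [0.535, -0.0585, 0.1147]
eef_rot: [0.139, 0.956, 0.08, 0.247]
contact_force: [-4.2, -4.2, 6.9]
opening: 0.137
finger_force: 66.3
```

```bash
python3 st.py 3
```

```text
t 32.875 ang 153.9 tilt 0.1 off mm (cover axes) [-1.5 -0.1 37.9] Mtool [ 0.69  0.28 -0.9 ] Ftool [-0.8 -3.4 -8.5] j7 -1.07 q [ 0.8   1.23 -1.36  2.35  2.03  1.12 -0.45] open 0.137 ff 66.3
```

{"op": "step_arm", "data": {"steps": [[0,0,0,0,0,3,1],[0,0,0,0,0,3,1],[0,0,0,0,0,0,1]]}}

```text
clock: 33.25
tool_pos: [0.5351, -0.0585, 0.1147]
eef_rot: [0.188, 0.947, 0.092, 0.242]
contact_force: [-4.1, -3.4, 6.4]
opening: 0.139
finger_force: 67.7
```

```bash
python3 st.py 3
```

```text
t 33.25 ang 147.9 tilt 0.1 off mm (cover axes) [-1.4 -0.1 37.9] Mtool [ 0.75  0.19 -1.08] Ftool [-0.7 -2.7 -7.8] j7 -1.23 q [ 0.8   1.24 -1.38  2.35  2.03  1.14 -0.55] open 0.139 ff 67.7
```

{"op": "step_arm", "data": {"steps": [[0,0,0,0,0,4,1],[0,0,0,0,0,0,1]]}}

```text
clock: 33.5
tool_pos: [0.535, -0.0585, 0.1147]
eef_rot: [0.22, 0.94, 0.1, 0.239]
contact_force: [-4.5, -3.8, 6.2]
opening: 0.145
finger_force: 70.7
```

```bash
python3 st.py 3
```

```text
t 33.5 ang 144.0 tilt 0.1 off mm (cover axes) [-1.5 -0.1 37.9] Mtool [ 0.77  0.17 -1.42] Ftool [-0.7 -3.2 -7.9] j7 -1.63 q [ 0.8   1.25 -1.39  2.35  2.02  1.15 -0.61] open 0.145 ff 70.7
```

{"op": "step_arm", "data": {"steps": [[0,0,0,0,0,2,1],[0,0,0,0,0,0,1]]}}

```text
clock: 33.75
tool_pos: [0.535, -0.0585, 0.1147]
eef_rot: [0.236, 0.936, 0.104, 0.238]
contact_force: [-3.1, -2.8, 6.5]
opening: 0.147
finger_force: 73.9
```

```bash
python3 st.py 3
```

```text
t 33.75 ang 142.1 tilt 0.1 off mm (cover axes) [-1.4 -0.1 38. ] Mtool [ 0.83  0.07 -1.64] Ftool [-1.6 -1.7 -7.4] j7 -1.76 q [ 0.8   1.25 -1.39  2.35  2.02  1.15 -0.64] open 0.147 ff 73.9
```

Stop clearly reached. Next wing 2 (tool 148).

{"op": "step_arm", "data": {"steps": [[0,0,0,0,0,0,0],[0,0,0,0,0,0,0],[0,0,-2.5,0,0,0,0],[0,0,-2.5,0,0,0,0],[0,0,-1,0,0,-6,0],[0,0,0,0,0,0,0]]}}

```text
clock: 34.5
tool_pos: [0.5062, -0.0638, 0.1662]
eef_rot: [0.19, 0.947, 0.092, 0.242]
contact_force: [1.1, -1.0, -0.3]
opening: 0.503
finger_force: 0.0
```

```bash
python3 -c "
from mv import *
plan(*pose(2,148,.1))"
```

```text
t 34.5 q7 -0.58 q6 1.05 q2 1.09 q4 2.41 open 0.503
shift first [-11.05   7.05  -0.27] turn [-0.   0.1 -0.3] | shift after turn [-11.09   6.99  -0.28]
```

{"op": "step_arm", "data": {"steps": [[-3.7,2.3,0,0,0,0,0],[-3.7,2.4,0,0,0,0,0],[-3.7,2.3,0,0,0,0,0],[0,0,0,0,0,0,0]]}}

```text
clock: 35.0
tool_pos: [0.6213, -0.0437, 0.2329]
eef_rot: [0.192, 0.946, 0.094, 0.243]
contact_force: [-0.4, -0.3, -0.5]
opening: 0.497
finger_force: 0.0
```

```bash
python3 -c "
from mv import *
plan(*pose(2,148,.037))"
```

```text
t 35.0 q7 -0.23 q6 0.93 q2 0.99 q4 2.05 open 0.497
shift first [ 0.31 -0.21  5.95] turn [ 0.1  0.2 -0.5] | shift after turn [ 0.29 -0.19  5.96]
```

{"op": "step_arm", "data": {"steps": [[0.3,-0.2,2,0,0,0,0],[0,0,2,0,0,0,0],[0,0,1.9,0,0,0,0.3],[0,0,0,0,0,0,1],[0,0,0,0,0,0,1],[0,0,0,0,0,0,1],[0,0,0,0,0,0,1],[0,0,0,0,0,0,1]]}}

```text
clock: 36.0
tool_pos: [0.6438, -0.039, 0.1788]
eef_rot: [0.188, 0.947, 0.093, 0.242]
contact_force: [-4.4, 3.0, 4.6]
opening: 0.133
finger_force: 59.7
```

{"op": "step_arm", "data": {"steps": [[0,0,0,0,0,6,1],[0,0,0,0,0,6,1],[0,0,0,0,0,6,1],[0,0,0,0,0,6,1],[0,0,0,0,0,6,1],[0,0,0,0,0,4,1],[0,0,0,0,0,0,1]]}}

```text
clock: 36.88
tool_pos: [0.6444, -0.038, 0.1793]
eef_rot: [0.456, 0.851, 0.161, 0.204]
contact_force: [-1.5, 4.6, 3.6]
opening: 0.141
finger_force: 61.3
```

```bash
python3 st.py 2
```

```text
t 36.875 ang 113.9 tilt 0.3 off mm (cover axes) [-2.8  1.8 38.2] Mtool [-0.26  1.03 -1.03] Ftool [ 3.9  3.  -3.5] j7 -1.17 q [ 0.73  1.13 -1.39  2.03  1.77  1.   -0.84] open 0.141 ff 61.3
```

{"op": "step_arm", "data": {"steps": [[0,0,0,0,0,3,1],[0,0,0,0,0,3,1],[0,0,0,0,0,0,1]]}}

```text
clock: 37.25
tool_pos: [0.6446, -0.0379, 0.1794]
eef_rot: [0.5, 0.826, 0.172, 0.195]
contact_force: [-0.8, 4.6, 3.3]
opening: 0.135
finger_force: 61.3
```

```bash
python3 st.py 2
```

```text
t 37.25 ang 107.9 tilt 0.3 off mm (cover axes) [-2.6  1.9 38.2] Mtool [-0.22  1.06 -1.03] Ftool [ 4.   3.  -2.8] j7 -1.14 q [ 0.74  1.14 -1.4   2.03  1.77  1.01 -0.95] open 0.135 ff 61.3
```

{"op": "step_arm", "data": {"steps": [[0,0,0,0,0,4,1],[0,0,0,0,0,0,1]]}}

```text
clock: 37.5
tool_pos: [0.6447, -0.0378, 0.1794]
eef_rot: [0.529, 0.808, 0.179, 0.189]
contact_force: [-0.3, 5.2, 2.0]
opening: 0.137
finger_force: 61.3
```

```bash
python3 st.py 2
```

```text
t 37.5 ang 103.9 tilt 0.3 off mm (cover axes) [-2.4  1.9 38.2] Mtool [-0.19  1.07 -0.95] Ftool [ 4.7  2.7 -1.4] j7 -1.17 q [ 0.74  1.14 -1.4   2.02  1.77  1.02 -1.02] open 0.137 ff 61.3
```

{"op": "step_arm", "data": {"steps": [[0,0,0,0,0,4,1],[0,0,0,0,0,0,1]]}}

```text
clock: 37.75
tool_pos: [0.6447, -0.0377, 0.1795]
eef_rot: [0.556, 0.789, 0.185, 0.183]
contact_force: [-0.5, 5.1, 3.1]
opening: 0.143
finger_force: 65.0
```

```bash
python3 st.py 2
```

```text
t 37.75 ang 100.0 tilt 0.3 off mm (cover axes) [-2.4  2.  38.3] Mtool [-0.09  1.05 -1.32] Ftool [ 4.7  2.7 -2.5] j7 -1.55 q [ 0.74  1.14 -1.41  2.03  1.77  1.02 -1.08] open 0.143 ff 65.0
```

Rising: at the stop; 2° more to be sure, then wing 4 (tool 197).

{"op": "step_arm", "data": {"steps": [[0,0,0,0,0,2,1],[0,0,0,0,0,0,1]]}}

```text
clock: 38.0
tool_pos: [0.6447, -0.0378, 0.1795]
eef_rot: [0.569, 0.78, 0.188, 0.18]
contact_force: [-0.7, 5.6, 3.2]
opening: 0.148
finger_force: 67.6
```

```bash
python3 st.py 2
```

```text
t 38.0 ang 98.0 tilt 0.3 off mm (cover axes) [-2.4  2.  38.3] Mtool [-0.15  1.04 -1.51] Ftool [ 5.3  2.6 -2.6] j7 -1.65 q [ 0.74  1.15 -1.41  2.03  1.77  1.02 -1.12] open 0.148 ff 67.6
```

{"op": "step_arm", "data": {"steps": [[0,0,0,0,0,0,0],[0,0,0,0,0,0,0],[0,0,-2.5,0,0,0,0],[0,0,-2.5,0,0,0,0],[0,0,-1,0,0,-10,0],[0,0,0,0,0,-10,0],[0,0,0,0,0,-10,0],[0,0,0,0,0,-10,0]]}}

```text
clock: 39.0
tool_pos: [0.6149, -0.0477, 0.2293]
eef_rot: [0.271, 0.927, 0.111, 0.233]
contact_force: [0.2, 0.3, 0.1]
opening: 0.498
finger_force: 0.0
```

```bash
python3 -c "
from mv import *
plan(*pose(4,197,.1))"
```

```text
t 39.0 q7 -0.41 q6 0.92 q2 0.99 q4 2.07 open 0.498
shift first [18.22  1.41 -0.34] turn [ -0.3  -0.1 -59.2] | shift after turn [ 8.13 16.37 -0.31]
```

{"op": "step_arm", "data": {"steps": [[4.5,0.3,-0.1,0,0,0,0],[4.5,0.4,-0.1,0,0,0,0],[4.6,0.4,-0.1,0,0,0,0],[4.6,0.3,0,0,0,0,0],[0,0,0,0,0,-10,0],[0,0,0,0,0,-10,0],[0,0,0,0,0,-10,0],[0,0,0,0,0,-10,0]]}}

```text
clock: 40.0
tool_pos: [0.4851, 0.0657, 0.1698]
eef_rot: [-0.062, 0.964, 0.025, 0.258]
contact_force: [0.5, -0.8, 0.0]
opening: 0.499
finger_force: 0.0
```

{"op": "step_arm", "data": {"steps": [[0,0,0,0,0,-10,0],[0,0,0,0,0,-9.2,0],[0,0,0,0,0,0,0]]}}

```text
clock: 40.38
tool_pos: [0.485, 0.0659, 0.1701]
eef_rot: [-0.219, 0.941, -0.018, 0.258]
contact_force: [0.3, -0.5, 0.0]
opening: 0.498
finger_force: 0.0
```

```bash
python3 -c "
from mv import *
plan(*pose(4,197,.037))"
```

```text
t 40.375 q7 -0.25 q6 1.05 q2 0.93 q4 2.50 open 0.498
shift first [ 0.17 -0.02  6.32] turn [-0.2 -0.  -0.3] | shift after turn [ 0.17 -0.04  6.32]
```

{"op": "step_arm", "data": {"steps": [[0.2,0,2.3,0,0,0,0],[0,0,2,0,0,0,0],[0,0,2,0,0,0,0.3],[0,0,0,0,0,0,1],[0,0,0,0,0,0,1],[0,0,0,0,0,0,1],[0,0,0,0,0,0,1],[0,0,0,0,0,0,1]]}}

```text
clock: 41.38
tool_pos: [0.5136, 0.0703, 0.1152]
eef_rot: [-0.222, 0.94, -0.018, 0.259]
contact_force: [-0.2, -5.7, 4.4]
opening: 0.137
finger_force: 59.3
```

{"op": "step_arm", "data": {"steps": [[0,0,0,0,0,6,1],[0,0,0,0,0,6,1],[0,0,0,0,0,6,1],[0,0,0,0,0,6,1],[0,0,0,0,0,6,1],[0,0,0,0,0,6,1],[0,0,0,0,0,0,1]]}}

```text
clock: 42.25
tool_pos: [0.5137, 0.07, 0.1152]
eef_rot: [0.08, 0.962, 0.062, 0.252]
contact_force: [-0.3, -7.0, 4.1]
opening: 0.136
finger_force: 61.0
```

```bash
python3 st.py 4
```

```text
t 42.25 ang 161.0 tilt 0.2 off mm (cover axes) [-0.8  0.1 38.1] Mtool [ 1.34 -0.51 -0.93] Ftool [-3.  -6.2 -4.3] j7 -1.18 q [ 0.41  1.16 -1.27  2.44  2.06  1.25 -0.76] open 0.136 ff 61.0
```

{"op": "step_arm", "data": {"steps": [[0,0,0,0,0,4,1],[0,0,0,0,0,0,1]]}}

```text
clock: 42.5
tool_pos: [0.5137, 0.0699, 0.1152]
eef_rot: [0.113, 0.959, 0.071, 0.25]
contact_force: [-0.4, -5.8, 3.7]
opening: 0.139
finger_force: 61.2
```

```bash
python3 st.py 4
```

```text
t 42.5 ang 157.0 tilt 0.2 off mm (cover axes) [-0.8  0.1 38.1] Mtool [ 1.31 -0.57 -0.96] Ftool [-2.9 -4.9 -3.9] j7 -1.12 q [ 0.42  1.17 -1.29  2.44  2.05  1.26 -0.82] open 0.139 ff 61.2
```

{"op": "step_arm", "data": {"steps": [[0,0,0,0,0,4,1],[0,0,0,0,0,0,1]]}}

```text
clock: 42.75
tool_pos: [0.5137, 0.0699, 0.1152]
eef_rot: [0.146, 0.955, 0.08, 0.247]
contact_force: [0.6, -6.8, 4.6]
opening: 0.138
finger_force: 63.7
```

```bash
python3 st.py 4
```

```text
t 42.75 ang 153.1 tilt 0.2 off mm (cover axes) [-0.8  0.1 38.2] Mtool [ 1.35 -0.67 -1.19] Ftool [-4.7 -5.3 -4.2] j7 -1.39 q [ 0.42  1.18 -1.3   2.44  2.04  1.27 -0.88] open 0.138 ff 63.7
```

{"op": "step_arm", "data": {"steps": [[0,0,0,0,0,4,1],[0,0,0,0,0,0,1]]}}

```text
clock: 43.0
tool_pos: [0.5137, 0.0699, 0.1152]
eef_rot: [0.179, 0.949, 0.088, 0.244]
contact_force: [1.3, -7.3, 4.0]
opening: 0.149
finger_force: 69.1
```

```bash
python3 st.py 4
```

```text
t 43.0 ang 149.1 tilt 0.3 off mm (cover axes) [-0.8  0.  38.2] Mtool [ 1.24 -0.81 -1.58] Ftool [-5.6 -5.3 -3.4] j7 -1.76 q [ 0.43  1.19 -1.32  2.44  2.04  1.29 -0.94] open 0.149 ff 69.1
```

{"op": "step_arm", "data": {"steps": [[0,0,0,0,0,0,-0.3],[0,0,0,0,0,0,-0.3],[0,0,0,0,0,0,-0.3],[0,0,-3,0,0,0,-0.3],[0,0,-4,0,0,0,-0.3],[0,0,-4,0,0,0,-0.3],[0,0,-3,0,0,0,-0.3],[0,0,0,0,0,0,-0.3]]}}

```text
clock: 44.0
tool_pos: [0.4446, 0.0601, 0.2376]
eef_rot: [0.179, 0.949, 0.09, 0.244]
contact_force: [0.5, 0.6, -0.3]
opening: 0.649
finger_force: 0.0
```

```bash
python3 -c "
from plant import r
import cv2
s=r.snapshot('scene'); t=r.snapshot('top')['pixels'][150:340,170:450,::-1]
cv2.imwrite('pics/end.png',cv2.convertScaleAbs(cv2.resize(t,None,fx=2.8,fy=2.8,interpolation=cv2.INTER_CUBIC),alpha=1.8));print(r.get_state()['clock'])"
```

```text
44.1
```

View pics/end.png

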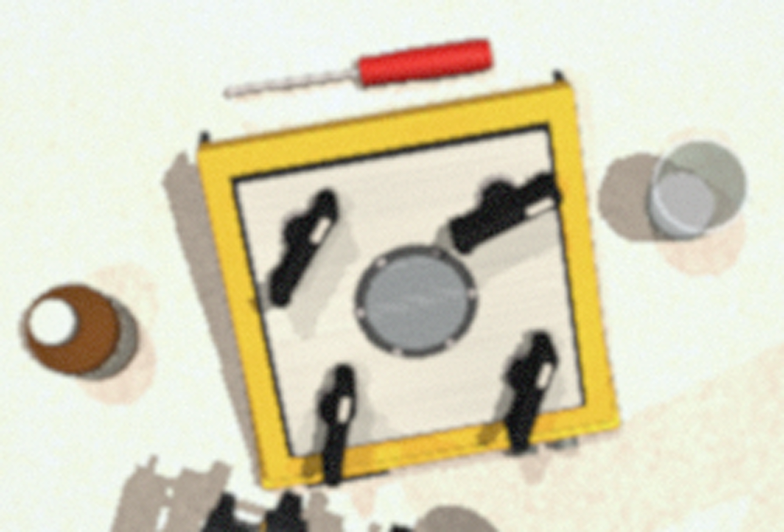

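All four blades stand at their stop angles, the bystanders are where they were, and the gripper is clear.

```bash
python3 -c "
from plant import r
print(r.finish_job())"
```

```text
the job is handed in; nothing more can be done
None
```

I handed the job in after 44 s of the 72 s: all four wing screws were nipped crosswise (1, 3, 2, 4), then tightened in the same order until the torque rose at each stop, and the last picture shows the beaker, bottle and screwdriver where they were; the hand-in gave no verdict.

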